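# Swap two vial racks between autosampler and cooler, then cover the standards

## Robot

A 6-joint arm with a two-finger parallel gripper is mounted at the origin on the work surface. World frame = base frame: x ahead of the robot, y to its left, z up, the work surface at z = 0. Lengths are in m, angles in rad, forces in N, time in s.
With the tool pointing down it reaches from about 0.25 to 0.725 m from the base axis. Payload 9.7 kg.
Tool frame: the origin (TCP) lies midway between the tips of the shut fingers; the grasp point (between the pads) lies 19 mm behind it; z points along the fingers, y is the line along which they close (so a half turn about z gives the same grasp; the last joint's range is limited). The gripper opens to 85 mm and grips with 20 to 120 N. Pads are 22 mm wide; open, the fingers measure 114 mm over their backs; the gripper's body (76 mm by 85 mm) begins 54 mm behind the grasp point. The pads swing forward as they close: fully open they stand 13 mm farther back than shut.
Start: joints at [-1.331, 0.087, 0.176, 1.66, 0, 1.571], TCP at [0.131, -0.534, 0.231] pointing down, gripper open.
Joint ranges: [-3.13, 3.13], [-0.85, 1.81], [-1.15, 1.24], [-2.2, 2.28], [-1.44, 1.52], [-3.14, 3.14]. Speed limits (rad/s): [2.22, 2.22, 2.57, 3.14, 3.14, 3.14].

## Interface

Orientations are given as a rotation vector (axis times angle).
In Python, from station import state, get_image, ticket, regions_of gives the robot as it stands.
- The arm moves only by the tool play_rows, never from a script. Its argument "series" is a list of rows, each an object with "delta_pos": the shift along the tool's x, y, z in m, a list of three; "turn": the turn about the tool's z in degrees; "gripper": the opening, from 0 (shut) to 1 (fully open). A call has 1 to 20 rows; each row shifts and turns the commanded pose from where the row before left it, along the tool's axes as they then stand; what a row does not reach is not made up. A row lasts 1/8 s, in which the tool goes at most 62.5 mm and 10.7 degrees, less where a joint would pass 70% of its speed; a pose out of reach is approached as far as the arm can. A call is refused whole if a number of a shift passes 0.0625 or a number of a turn 10.7, either way. A call with a gripper value outside its range is refused whole. The fingers move at their own pace and stop on an object; "force" is the grip in N (left out, the last holds). Time passes only in rows, so rows that do not move let the fingers close. It gives the time, the measured TCP pose, the force, the opening and the grip force at its end, in the units of the state.
- state(): the state, without advancing time (a new reading comes with each control period).
- get_image(name): name is "side" or "top"; returns a dict with "pixels" (420x560x3 uint8, blue, green, red), "range_z" (420x560 float32, m along the optical axis (not along the pixel's ray), 0 where there is no reading), "mtx" (3x3 intrinsics, pixels), "xyz" and "rotation" of the camera in the world. Camera axes: x right, y up, looking along -z (the intrinsics and any distortion apply to the point x, -y, -z); pixel columns grow to the right and rows downward; lengths in m; the calibration is good to about 2 mm. A picture is of the moment at which its call begins.
- ticket.sign_off(): hands the job in; it is judged then, once.
Trained networks look in the newest picture that a camera, given by its name, has taken for a name from the list of things; names that differ only in an ending like _2 or _b are one class to them, and where a whole thing is asked for, a point or a joint stands for the part that bears it (a point fixed in the world has none). Each returns a list of dicts, best first, with "conf" (0 to 1); they miss things now and then, are a little off and sometimes report something else, mostly with a low value. They report only what shows in the picture. A call takes as long as a camera call. They do not tell look-alikes from the thing itself.
- regions_of(camera, query): "region" (420x560 bool, what is visible of it) and "extent" ([centre column, centre row, width, height] in pixels, round what is visible of it).
The state is a dict: "time": time; "q": joint angles; "joint_vel": joint speeds; "joint_torque": joint torques, N m; "eef_pos": TCP position; "orientation": TCP orientation; "force": force on the tool from outside, world axes, zero at the start; "wrist_torque": the same for the moment, N m; "grip_width": opening from 0.0 (shut) to 1.0 (fully open); "gripper_force": force on a finger pad.
Only numpy, scipy, OpenCV 4.12 (cv2) and the standard library are available. Lean on these libraries where they do the work, as an engineer would, in place of code of your own. Each camera call takes 0.05 s, during which the arm holds its last target. There are 200 camera calls.

## Task

The two vial racks stand in each other's trays: swap them, so that the rack with the tall vials lies flat, centred and square in the autosampler tray (with the probe post) and the rack with the two studs likewise in the cooling tray (with the fins); the black mat is free for parking. Only once both racks are in place, press the loose grey cover fully down over the studs, flush on its rack. Leave the bottle, jar and beaker standing where they are.

Things in the scene. Friction and masses are not known exactly. Their poses are not given: they have to be found in the camera images.
- sample_rack: Sample rack. Loose white block 100 (x) x 56 (y) x 40 mm, 0.2-0.45 kg, gripped across its 56 mm. Origin: centre of its underside; x along its length. Eight vials fixed in it (2 x 4, orange caps 18 mm across) stand out of it, tops 56 mm above its underside; no studs. Starts in the cooling tray.
- standards_rack: Standards rack. Loose white block 100 (x) x 56 (y) x 40 mm, 0.2-0.45 kg, gripped across its 56 mm. Origin: centre of its underside; x along its length. Six orange caps (2 x 3) lie flush in its top. Two tapered white studs on top at x = -36 and +36, y = 0: 13 mm wide at the foot, 7 at the tip, 14 high (tips 54 mm above its underside). Starts in the autosampler tray.
- cover: Loose grey cover, 0.1-0.2 kg, lying on the bench: plate 100 (x) x 56 (y) x 16 mm, two 18 mm through holes at x = -36 and +36, y = 0; mid-top grip bar 40 (x) x 22 (y), 30 high (top at 46 mm). Origin: centre of underside; x along its length. Fits either way round, 2.5 mm play; slips freely onto the studs; seated, its underside is 40 mm above the standards rack's underside.
- sampler_tray: Autosampler tray. Fixed dark steel tray, outside 132 (x) x 88 (y) mm, inside 124 x 80, floor 10 mm above the bench, lip 5 mm above the floor. Origin: centre of its underside, on the bench; x along its length. Beyond its +x end a thin steel post with a short white probe arm, 102 mm high, stands at x = 86 mm; the arm points to +y, up to y = 69 mm.
- cooling_tray: Cooling tray. Fixed dark steel tray, outside 132 (x) x 88 (y) mm, inside 124 x 80, floor 10 mm above the bench, lip 5 mm above the floor. Origin: centre of its underside, on the bench; x along its length. Beyond its +x end (x = 66 to 108 mm) stands a bank of eight steel cooling fins 40 mm high.
- mat: Fixed flat black rubber mat 140 (x) x 100 (y) x 3 mm, empty at the start: the free spot for parking. Origin: centre of its underside, on the bench; z up.
- bottle: White bottle with a blue cap, 60 mm diameter, 140 mm high, loose bystander. Origin: centre of its underside.
- jar: Amber jar with a black lid, 64 mm diameter, 85 mm high, loose bystander. Origin: centre of its underside.
- beaker: Clear glass beaker, 68 mm diameter, 85 mm high, loose bystander. Origin: centre of its underside.
Mind the look-alikes: they are no part of the job. What is shaped like the standards_rack but pink is not meant.

How it is judged:
By the outcome, as a careful person would: the job done as asked, in the order asked, and still so for the second after the job is handed in, with the robot touching nothing.
It also fails if it takes over 120 s, if anything falls off the work surface, if the arm or the gripper's body presses on something with over 40 N, if the wrist force passes 120 N, or if a joint passes its speed limit or range.

## Working session

There is one attempt and no reset: what is moved stays moved. The work goes in short steps, Python scripts to look and compute and a tool call to move; the robot and the scene stay as the last step left them, time stands still between calls to the robot, and variables do not carry over. Pictures are saved under pics/ and viewed, at most 14 in all, crops included, and the job is handed in when it is done.

Besides the shell and the picture viewer there is one more tool, called after "Call:" by a JSON object that holds its "api" and its "payload". play_rows: Moves the arm, as the interface text tells. Its arguments: {"type":"object","properties":{"series":{"type":"array"},"force":{"type":"number"}},"required":["series"]}

```bash
mkdir -p pics
cat > h.py <<'E'
import numpy as np, cv2
from station import state, get_image, ticket, regions_of
def cloud(im):
    z=im["range_z"].astype(float); h,w=z.shape
    K=np.array(im["mtx"]); u,v=np.meshgrid(np.arange(w),np.arange(h))
    x=(u-K[0,2])/K[0,0]*z; y=(v-K[1,2])/K[1,1]*z
    R=np.array(im["rotation"])
    if R.shape!=(3,3): R=cv2.Rodrigues(R.astype(float))[0]
    P=np.stack([x,-y,-z],-1)@R.T+np.array(im["xyz"])
    P[z==0]=np.nan
    return P
def rect(P,m):
    q=P[m]; q=q[~np.isnan(q[:,0])]
    r=cv2.minAreaRect((q[:,:2]*1000).astype(np.float32))
    return r,q
E
python3 - <<'E'
from h import *
print(state())
for c in ("top","side"):
    im=get_image(c); print(c,{k:im[k] for k in im if k not in("pixels","range_z")})
    cv2.imwrite(f"pics/{c}0.png",im["pixels"])
    P=cloud(im)
    for n in ("sample_rack","standards_rack","cover","sampler_tray","cooling_tray","mat","bottle","jar","beaker"):
        for d in regions_of(c,n)[:3]:
            r,q=rect(P,d["region"])
            print(c,n,round(d["conf"],2),np.round(d["extent"]),"rect",np.round(r[0],1),np.round(r[1],1),round(r[2],1),"z",np.round(np.percentile(q[:,2],[2,50,98])*1000))
E
```

```text
{'time': 0.0, 'q': array([-1.33098953e+00,  8.74497568e-02,  1.75130636e-01,  1.65978312e+00,
       -1.73987781e-05,  1.57082936e+00]), 'joint_vel': array([-0.00072614,  0.00015024,  0.00091342,  0.00128578,  0.00097903,
       -0.00170221]), 'joint_torque': array([ 3.61935026e-04, -5.20392323e+01,  4.64805186e+01,  1.62611768e-02,
        8.86127191e-05,  5.40573666e-06]), 'eef_pos': array([ 0.13057521, -0.53404473,  0.23058694]), 'orientation': array([-3.11775766e+00, -3.75579369e-01,  2.72426855e-04]), 'force': array([0.62180312, 0.50813228, 0.04169397]), 'wrist_torque': array([-0.00253152, -0.009122  ,  0.00564355]), 'gripper_force': 0.0, 'grip_width': 0.9985838347665333}
top {'mtx': array([[522.40106447,   0.        , 278.13634197],
       [  0.        , 522.40106447, 207.38366503],
       [  0.        ,   0.        ,   1.        ]]), 'xyz': array([0.3231228 , 0.07755036, 1.1916886 ]), 'rotation': array([ 0.13458251, -0.13547993, -1.59383645])}
top sample_rack 0.8 [371. 182.  35.  53.] rect [ 576.9 -137.9] [ 56.8 105.2] 70.8 z [20. 51. 69.]
top standards_rack 0.83 [ 93. 251.  4
[... 1838 characters left out ...]
[ 614.4 -153.8] [ 93.1 234.8] 69.6 z [-0. 13. 41.]
side mat 0.56 [395. 175.  53.  26.] rect [ 418.  -326.6] [147.7 119.2] 7.3 z [-2.  2.  5.]
side mat 0.29 [318. 173.  34.  32.] rect [ 601.2 -173.8] [ 98.9 211.5] 37.7 z [11. 48. 67.]
side bottle 0.95 [335. 132.  15.  48.] rect [ 691.1 -380.6] [ 65.  193.5] 32.3 z [  3.  66. 138.]
side bottle 0.62 [251. 218.  39.  32.] rect [592.7 117.5] [ 73.2 127.1] 82.8 z [-0. 15. 46.]
side bottle 0.58 [226. 276.  56.  39.] rect [458.3 330.1] [100.3  59.3] 18.7 z [12. 48. 59.]
side jar 0.82 [182. 227.  31.  40.] rect [649.6 298.9] [ 66.6 286.5] 57.1 z [-0. 64. 86.]
side beaker 0.86 [335. 204.  30.  40.] rect [453.1 -62.5] [ 65.  192.2] 31.5 z [ 1. 59. 85.]
```

View pics/top0.png

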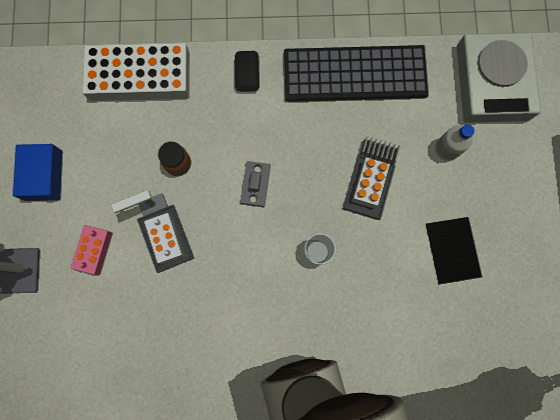

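View pics/side0.png

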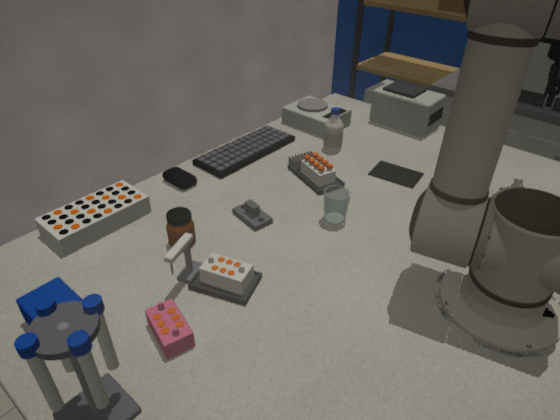

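The pictures show the standards rack at top (166,238) in the tray with the probe post. The sample rack is at (371,182) beside the fins, the cover at (257,183) and the mat at (454,249). The pink look-alike is at (91,250). Next I'll refine the poses with fixed-size rectangle fits.

```bash
cat >> h.py <<'E'
from scipy.optimize import minimize
def onplane(im,zp):
    P=cloud(dict(im,range_z=np.ones(im["range_z"].shape)))-np.array(im["xyz"])
    C=np.array(im["xyz"]); return C[:2]+P[...,:2]*((zp-C[2])/P[...,2])[...,None]
def fit(xy,mask,w,L,W,p0):
    """fixed-size rectangle fit (mm, rad) of mask on plane points xy (m); w weights"""
    X=xy*1000
    near=(np.hypot(X[...,0]-p0[0],X[...,1]-p0[1])<130)
    X=X[near];M=mask[near].astype(float);w=w[near]
    def loc(p):
        d=X-p[:2];c,s=np.cos(p[2]),np.sin(p[2]);return d[:,0]*c+d[:,1]*s,-d[:,0]*s+d[:,1]*c
    lx,ly=loc(p0); w=w*((abs(lx)<L/2+25)&(abs(ly)<W/2+25))*(1.0)
    def f(p):
        lx,ly=loc(p);sd=np.minimum(L/2-abs(lx),W/2-abs(ly))
        return (w*(M-1/(1+np.exp(-np.clip(sd/1.0,-30,30))))**2).sum()
    r=minimize(f,p0,method="Nelder-Mead",options=dict(initial_simplex=[p0,np.add(p0,[6,0,0]),np.add(p0,[0,6,0]),np.add(p0,[0,0,.1])]))
    return np.r_[r.x[:2],np.degrees(r.x[2]),r.fun/(w*M).sum()]
def measure(im,kind,p0,zb=None):
    """kind rack/cover/tray; zb=world height of rack underside"""
    P=cloud(im);z=P[...,2]*1000;g=im["pixels"].max(-1).astype(int)
    p0=np.array([p0[0],p0[1],np.radians(p0[2])]);one=np.ones(z.shape)
    if kind=="rack":
        return fit(onplane(im,(zb+40)/1000),(z>zb+33),one,100,56,p0)
    if kind=="cover":
        return fit(onplane(im,(zb+16)/1000),(z>zb+9),one,100,56,p0)
    xy=onplane(im,.015);d=xy*1000-p0[:2];lx=d[...,0]*np.cos(p0[2])+d[...,1]*np.sin(p0[2])
    w=one*(lx<58)*~(z>20)
    return fit(xy,(z>6),w,132,88,p0)
E
python3 - <<'E'
from h import *
for c in("top","side"):
    im=get_image(c)
    for n,k,p,zb in(("std","rack",(460,329,18),10),("sam","rack",(577,-138,-19),10),("cov","cover",(585,125,-9),0),("sampler","tray",(460,329,18),0),("cooling","tray",(577,-138,-19),0)):
        print(c,n,np.round(measure(im,k,p,zb),2))
    P=cloud(im)
    z=P[...,2]
    for n,cx,cy in(("bench",.35,.2),("mat",.42,-.323)):
        m=np.hypot(P[...,0]-cx,P[...,1]-cy)<.03;print(n,np.median(z[m])*1000,np.std(z[m])*1000)
E
```

```text
top std [4.602e+02 3.290e+02 1.806e+01 2.000e-02]
top sam [ 5.7444e+02 -1.3645e+02 -1.9130e+01  3.0000e-02]
top cov [ 5.8470e+02  1.2485e+02 -9.4200e+00  1.2000e-01]
top sampler [4.6277e+02 3.3156e+02 2.0890e+01 8.0000e-02]
top cooling [ 5.6907e+02 -1.3727e+02 -1.8600e+01  8.0000e-02]
bench -0.4210263466718489 2.3065559534076283
mat 2.553623688344109 2.324837012681403
side std [4.5615e+02 3.3231e+02 1.8000e+01 6.0000e-02]
side sam [ 5.7034e+02 -1.3307e+02 -2.0100e+01  2.5000e-01]
side cov [ 5.8045e+02  1.2714e+02 -1.0280e+01  1.7000e-01]
side sampler [4.5686e+02 3.3728e+02 2.1250e+01 6.0000e-02]
side cooling [ 5.6539e+02 -1.2988e+02 -1.8480e+01  1.0000e-01]
bench -0.573819450598867 1.2831671853303739
mat 2.038470552929883 1.3964919916298282
```

```bash
cat >> h.py <<'E'
def pose():
    s=state();R=cv2.Rodrigues(np.array(s["orientation"]))[0]
    return np.array(s["eef_pos"])*1000,np.degrees(np.arctan2(R[1,0],R[0,0]))
def plan(*wps):
    p,y=pose();print("now",np.round(p,1),round(y,2),"t",state()["time"])
    for x,yy,z,yaw,n in wps:
        t=-(yaw-y);k=int(np.ceil(abs(t)/10.6))
        c,s=np.cos(np.radians(yaw)),np.sin(np.radians(yaw))
        d=np.array([x,yy,z])-p
        l=np.array([d[0]*c+d[1]*s,d[0]*s-d[1]*c,-d[2]])
        print("turn",k,"x",round(t/max(k,1),2)," then",n,"x",np.round(l/n/1000,4).tolist())
        p=np.array([x,yy,z],float);y=yaw
E
python3 - <<'E'
from h import *
plan((458.5,330.5,230,18,16),(458.5,330.5,80,18,4),(458.5,330.5,19,18,4))
E
```

```text
now [ 130.6 -534.3  231.3] 13.74 t 1.1
turn 1 x -4.26  then 16 x [0.0362, -0.0451, 0.0001]
turn 0 x 0.0  then 4 x [0.0, 0.0, 0.0375]
turn 0 x 0.0  then 4 x [0.0, 0.0, 0.0152]
```

Call:
{"api": "play_rows", "payload": {"series": [{"delta_pos": [0, 0, 0], "turn": -4.26, "gripper": 1}, {"delta_pos": [0.0362, -0.0451, 0], "turn": 0, "gripper": 1}, {"delta_pos": [0.0362, -0.0451, 0], "turn": 0, "gripper": 1}, {"delta_pos": [0.0362, -0.0451, 0], "turn": 0, "gripper": 1}, {"delta_pos": [0.0362, -0.0451, 0], "turn": 0, "gripper": 1}, {"delta_pos": [0.0362, -0.0451, 0], "turn": 0, "gripper": 1}, {"delta_pos": [0.0362, -0.0451, 0], "turn": 0, "gripper": 1}, {"delta_pos": [0.0362, -0.0451, 0], "turn": 0, "gripper": 1}, {"delta_pos": [0.0362, -0.0451, 0], "turn": 0, "gripper": 1}, {"delta_pos": [0.0362, -0.0451, 0], "turn": 0, "gripper": 1}, {"delta_pos": [0.0362, -0.0451, 0], "turn": 0, "gripper": 1}, {"delta_pos": [0.0362, -0.0451, 0], "turn": 0, "gripper": 1}, {"delta_pos": [0.0362, -0.0451, 0], "turn": 0, "gripper": 1}, {"delta_pos": [0.0362, -0.0451, 0], "turn": 0, "gripper": 1}, {"delta_pos": [0.0362, -0.0451, 0], "turn": 0, "gripper": 1}, {"delta_pos": [0.0362, -0.0451, 0], "turn": 0, "gripper": 1}, {"delta_pos": [0.0362, -0.0451, 0], "turn": 0, "gripper": 1}, {"delta_pos": [0, 0, 0], "turn": 0, "gripper": 1}]}}

```text
time: 3.35
eef_pos: [0.4845, 0.2507, 0.2345]
orientation: [-3.0, -0.674, 0.028]
force: [-0.2, 0.3, -0.3]
grip_width: 1.001
gripper_force: 0.0
```

Run:
```python
from h import *
plan((458.5,330.5,80,18,4),(458.5,330.5,19,18,4))
```

```text
now [484.5 250.7 234.5] 25.34 t 3.35
turn 1 x 7.34  then 4 x [-0.0, -0.021, 0.0386]
turn 0 x 0.0  then 4 x [0.0, 0.0, 0.0152]
```

Call:
{"api": "play_rows", "payload": {"series": [{"delta_pos": [0, 0, 0], "turn": 7.34, "gripper": 1}, {"delta_pos": [0, -0.028, 0], "turn": 0, "gripper": 1}, {"delta_pos": [0, -0.028, 0], "turn": 0, "gripper": 1}, {"delta_pos": [0, -0.028, 0], "turn": 0, "gripper": 1}, {"delta_pos": [0, 0, 0.035], "turn": 0, "gripper": 1}, {"delta_pos": [0, 0, 0.035], "turn": 0, "gripper": 1}, {"delta_pos": [0, 0, 0.035], "turn": 0, "gripper": 1}, {"delta_pos": [0, 0, 0.035], "turn": 0, "gripper": 1}, {"delta_pos": [0, 0, 0], "turn": 0, "gripper": 1}]}}

```text
time: 4.47
eef_pos: [0.4731, 0.2652, 0.104]
orientation: [-2.942, -0.66, 0.066]
force: [0.8, 0.7, 0.1]
grip_width: 0.998
gripper_force: 0.0
```

Run:
```python
from h import *
plan((458.5,330.5,19,18,4))
for c in("side","top"):
    im=get_image(c);cv2.imwrite(f"pics/{c}1.png",cv2.resize(im["pixels"][160:360,80:340],None,fx=3,fy=3) if c=="side" else cv2.resize(im["pixels"][150:320,60:320],None,fx=3,fy=3))
```

```text
now [473.1 265.2 104. ] 25.36 t 4.475
turn 1 x 7.36  then 4 x [0.0016, -0.0167, 0.0212]
```

View pics/side1.png

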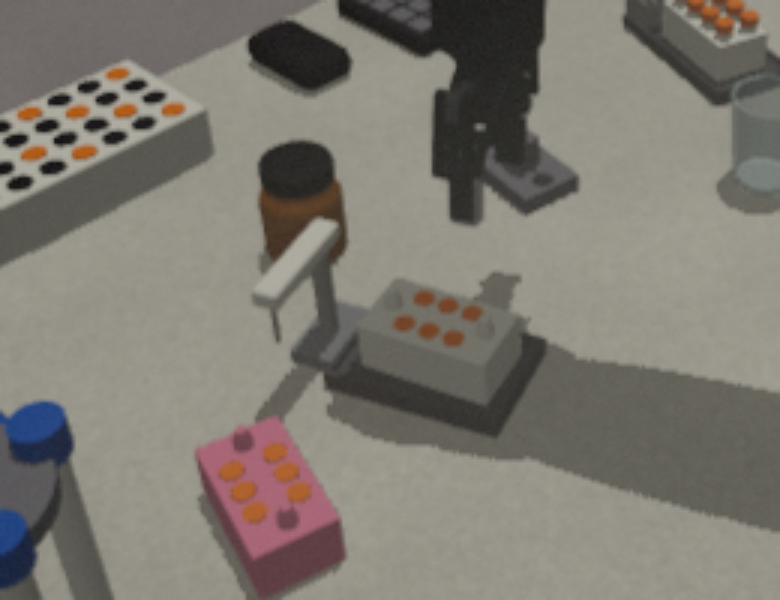

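The gripper (crop 490,120) is short of the rack (440,340) and slightly tilted. Before moving again I'll check the joints.

Run:
```python
from h import *
s=state();print(np.round(s["q"],3),np.round(s["joint_vel"],3));R=cv2.Rodrigues(s["orientation"])[0];print(np.round(R,3),s["time"])
```

```text
[ 0.441  0.069 -0.087  1.425  0.132  3.141] [-0.007 -0.009  0.023 -0.001  0.    -0.002]
[[ 0.904  0.423 -0.065]
 [ 0.428 -0.897  0.115]
 [-0.01  -0.132 -0.991]] 4.575
```

Call:
{"api": "play_rows", "payload": {"series": [{"delta_pos": [0, 0, -0.03], "turn": 0, "gripper": 1}, {"delta_pos": [0, 0, -0.03], "turn": -10, "gripper": 1}, {"delta_pos": [0, 0, 0], "turn": -10, "gripper": 1}, {"delta_pos": [0, 0, 0], "turn": -10, "gripper": 1}, {"delta_pos": [0, 0, 0], "turn": -10, "gripper": 1}, {"delta_pos": [0, 0, 0], "turn": 0, "gripper": 1}]}}

```text
time: 5.32
eef_pos: [0.4795, 0.2584, 0.1675]
orientation: [-2.536, -1.621, -0.013]
force: [0.7, -0.1, 0.3]
grip_width: 1.005
gripper_force: 0.0
```

Run:
```python
from h import *
s=state();print(np.round(s["q"],3));R=cv2.Rodrigues(s["orientation"])[0];print(np.round(R,3),pose())
```

```text
[0.425 0.066 0.026 1.541 0.132 2.429]
[[ 0.423  0.904 -0.063]
 [ 0.903 -0.414  0.116]
 [ 0.078 -0.106 -0.991]] (array([479.53948017, 258.43829399, 167.53504348]), np.float64(64.92418860690393))
```

The q6 limit caused the tilt, and it persisted after turning back. I'll undo it at the opposite q6 limit, which tilts the tool the other way.

Call:
{"api": "play_rows", "payload": {"series": [{"delta_pos": [0, 0, 0], "turn": -10.6, "gripper": 1}, {"delta_pos": [0, 0, 0], "turn": -10.6, "gripper": 1}, {"delta_pos": [0, 0, 0], "turn": -10.6, "gripper": 1}, {"delta_pos": [0, 0, 0], "turn": -10.6, "gripper": 1}, {"delta_pos": [0, 0, 0], "turn": -10.6, "gripper": 1}, {"delta_pos": [0, 0, 0], "turn": -10.6, "gripper": 1}, {"delta_pos": [0, 0, 0], "turn": -10.6, "gripper": 1}, {"delta_pos": [0, 0, 0], "turn": -10.6, "gripper": 1}, {"delta_pos": [0, 0, 0], "turn": -10.6, "gripper": 1}, {"delta_pos": [0, 0, 0], "turn": -10.6, "gripper": 1}, {"delta_pos": [0, 0, 0], "turn": -10.6, "gripper": 1}, {"delta_pos": [0, 0, 0], "turn": -10.6, "gripper": 1}, {"delta_pos": [0, 0, 0], "turn": -10.6, "gripper": 1}, {"delta_pos": [0, 0, 0], "turn": -10.6, "gripper": 1}, {"delta_pos": [0, 0, 0], "turn": -10.6, "gripper": 1}, {"delta_pos": [0, 0, 0], "turn": -10.6, "gripper": 1}, {"delta_pos": [0, 0, 0], "turn": -10.6, "gripper": 1}, {"delta_pos": [0, 0, 0], "turn": -10.6, "gripper": 1}, {"delta_pos": [0, 0, 0], "turn": -10.6, "gripper": 1}, {"delta_pos": [0, 0, 0], "turn": -10.6, "gripper": 1}]}}

```text
time: 7.82
eef_pos: [0.4793, 0.2583, 0.1668]
orientation: [-2.321, 2.043, 0.193]
force: [1.2, 0.3, 0.7]
grip_width: 0.998
gripper_force: 0.0
```

Call:
{"api": "play_rows", "payload": {"series": [{"delta_pos": [0, 0, 0], "turn": -10.6, "gripper": 1}, {"delta_pos": [0, 0, 0], "turn": -10.6, "gripper": 1}, {"delta_pos": [0, 0, 0], "turn": -10.6, "gripper": 1}, {"delta_pos": [0, 0, 0], "turn": -10.6, "gripper": 1}, {"delta_pos": [0, 0, 0], "turn": -10.6, "gripper": 1}, {"delta_pos": [0, 0, 0], "turn": -10.6, "gripper": 1}, {"delta_pos": [0, 0, 0], "turn": -10.6, "gripper": 1}, {"delta_pos": [0, 0, 0], "turn": -10.6, "gripper": 1}, {"delta_pos": [0, 0, 0], "turn": -10.6, "gripper": 1}, {"delta_pos": [0, 0, 0], "turn": -10.6, "gripper": 1}, {"delta_pos": [0, 0, 0], "turn": -5, "gripper": 1}, {"delta_pos": [0, 0, 0], "turn": 0, "gripper": 1}]}}

```text
time: 9.32
eef_pos: [0.4707, 0.2752, 0.1667]
orientation: [-2.946, -0.693, 0.045]
force: [0.1, 0.3, -0.1]
grip_width: 0.998
gripper_force: 0.0
```

```bash
cat >> h.py <<'E'
def tilt():
    s=state();R=cv2.Rodrigues(s["orientation"])[0];print("q",np.round(s["q"],4),"toolz",np.round(R[:,2],4),"t",s["time"],np.round(pose()[0],1),round(pose()[1],2))
E
python3 -c "from h import *;tilt()"
```

```text
q [ 0.467   0.0604  0.0191  1.5318  0.1188 -3.1367] toolz [-0.0554  0.1048 -0.993 ] t 9.325 [470.7 275.2 166.7] 26.48
```

Call:
{"api": "play_rows", "payload": {"series": [{"delta_pos": [0, 0.03, 0], "turn": -10, "gripper": 1}, {"delta_pos": [0, 0.03, 0], "turn": -10, "gripper": 1}, {"delta_pos": [0, 0, 0], "turn": 0, "gripper": 1}]}}

```text
time: 9.7
eef_pos: [0.4313, 0.3251, 0.1603]
orientation: [-2.956, -0.96, -0.026]
force: [-0.1, 0.2, 0.0]
grip_width: 0.994
gripper_force: 0.0
```

```bash
python3 -c "from h import *;tilt()"
```

```text
q [ 0.6321  0.0212 -0.0303  1.4933  0.0261 -3.1374] toolz [ 0.0056  0.0365 -0.9993] t 9.7 [431.3 325.1 160.3] 35.98
```

Call:
{"api": "play_rows", "payload": {"series": [{"delta_pos": [0, 0, 0], "turn": 10, "gripper": 1}, {"delta_pos": [0, 0, 0], "turn": 10, "gripper": 1}, {"delta_pos": [0, 0, 0], "turn": 10, "gripper": 1}, {"delta_pos": [0, 0, 0], "turn": 10, "gripper": 1}, {"delta_pos": [0.013, 0.032, 0], "turn": 0, "gripper": 1}, {"delta_pos": [0.013, 0.032, 0], "turn": 0, "gripper": 1}, {"delta_pos": [0.013, 0.032, 0], "turn": 0, "gripper": 1}, {"delta_pos": [0.013, 0.032, 0], "turn": 0, "gripper": 1}, {"delta_pos": [0.013, 0.032, 0], "turn": 0, "gripper": 1}, {"delta_pos": [0.013, 0.032, 0], "turn": 0, "gripper": 1}, {"delta_pos": [0.013, 0.032, 0], "turn": 0, "gripper": 1}, {"delta_pos": [0.013, 0.032, 0], "turn": 0, "gripper": 1}, {"delta_pos": [0.013, 0.032, 0], "turn": 0, "gripper": 1}, {"delta_pos": [0.013, 0.032, 0], "turn": 0, "gripper": 1}, {"delta_pos": [0, 0, 0], "turn": 0, "gripper": 1}]}}

```text
time: 11.58
eef_pos: [0.5402, -0.007, 0.1485]
orientation: [-3.103, 0.119, -0.006]
force: [0.6, -0.3, 0.6]
grip_width: 0.999
gripper_force: 0.0
```

```bash
python3 -c "from h import *;tilt()"
```

```text
q [-0.032   0.0439 -0.0297  1.4933  0.0362 -3.0969] toolz [ 0.0051  0.0361 -0.9993] t 11.575 [540.2  -7.  148.5] -4.4
```

Call:
{"api": "play_rows", "payload": {"series": [{"delta_pos": [0, 0, 0], "turn": -5, "gripper": 1}, {"delta_pos": [0, 0, 0], "turn": -5, "gripper": 1}, {"delta_pos": [0, 0, 0], "turn": 0, "gripper": 1}]}}

```text
time: 11.95
eef_pos: [0.5384, 0.032, 0.1487]
orientation: [-3.131, -0.08, -0.012]
force: [-0.1, -0.2, -1.1]
grip_width: 0.999
gripper_force: 0.0
```

```bash
python3 -c "from h import *;tilt()"
```

```text
q [ 0.0542  0.0378 -0.0351  1.49    0.0098 -3.1385] toolz [ 0.0073  0.0102 -0.9999] t 11.95 [538.4  32.  148.7] 2.93
```

Call:
{"api": "play_rows", "payload": {"series": [{"delta_pos": [0, 0, 0], "turn": -2.9, "gripper": 1}, {"delta_pos": [0, 0, 0], "turn": 0, "gripper": 1}]}}

```text
time: 12.2
eef_pos: [0.5373, 0.0448, 0.1484]
orientation: [3.138, 0.129, 0.012]
force: [-0.1, -0.5, 0.7]
grip_width: 0.999
gripper_force: 0.0
```

Run:
```python
from h import *
tilt()
plan((458.5,330.5,150,-162,10),(458.5,330.5,80,-162,2),(458.5,330.5,19,-162,4))
```

```text
q [ 8.3700e-02  3.7400e-02 -3.6100e-02  1.4893e+00 -9.0000e-04 -3.1400e+00] toolz [ 8.e-03 -2.e-04 -1.e+00] t 12.2 [537.3  44.8 148.4] 4.7
now [537.3  44.8 148.4] 4.7 t 12.2
turn 16 x 10.42  then 10 x [-0.0013, 0.0296, -0.0002]
turn 0 x 0.0  then 2 x [-0.0, 0.0, 0.035]
turn 0 x 0.0  then 4 x [-0.0, 0.0, 0.0152]
```

Call:
{"api": "play_rows", "payload": {"series": [{"delta_pos": [0, 0, 0], "turn": 10.42, "gripper": 1}, {"delta_pos": [0, 0, 0], "turn": 10.42, "gripper": 1}, {"delta_pos": [0, 0, 0], "turn": 10.42, "gripper": 1}, {"delta_pos": [0, 0, 0], "turn": 10.42, "gripper": 1}, {"delta_pos": [0, 0, 0], "turn": 10.42, "gripper": 1}, {"delta_pos": [0, 0, 0], "turn": 10.42, "gripper": 1}, {"delta_pos": [0, 0, 0], "turn": 10.42, "gripper": 1}, {"delta_pos": [0, 0, 0], "turn": 10.42, "gripper": 1}, {"delta_pos": [0, 0, 0], "turn": 10.42, "gripper": 1}, {"delta_pos": [0, 0, 0], "turn": 10.42, "gripper": 1}, {"delta_pos": [0, 0, 0], "turn": 10.42, "gripper": 1}, {"delta_pos": [0, 0, 0], "turn": 10.42, "gripper": 1}, {"delta_pos": [0, 0, 0], "turn": 10.42, "gripper": 1}, {"delta_pos": [0, 0, 0], "turn": 10.42, "gripper": 1}, {"delta_pos": [0, 0, 0], "turn": 10.42, "gripper": 1}, {"delta_pos": [0, 0, 0], "turn": 10.42, "gripper": 1}]}}

```text
time: 14.2
eef_pos: [0.5374, 0.0438, 0.1483]
orientation: [-0.478, 3.097, -0.002]
force: [-0.1, -0.5, -0.3]
grip_width: 1.001
gripper_force: 0.0
```

Call:
{"api": "play_rows", "payload": {"series": [{"delta_pos": [-0.0013, 0.0296, 0], "turn": 0, "gripper": 1}, {"delta_pos": [-0.0013, 0.0296, 0], "turn": 0, "gripper": 1}, {"delta_pos": [-0.0013, 0.0296, 0], "turn": 0, "gripper": 1}, {"delta_pos": [-0.0013, 0.0296, 0], "turn": 0, "gripper": 1}, {"delta_pos": [-0.0013, 0.0296, 0], "turn": 0, "gripper": 1}, {"delta_pos": [-0.0013, 0.0296, 0], "turn": 0, "gripper": 1}, {"delta_pos": [-0.0013, 0.0296, 0], "turn": 0, "gripper": 1}, {"delta_pos": [-0.0013, 0.0296, 0], "turn": 0, "gripper": 1}, {"delta_pos": [-0.0013, 0.0296, 0], "turn": 0, "gripper": 1}, {"delta_pos": [-0.0013, 0.0296, 0], "turn": 0, "gripper": 1}, {"delta_pos": [0, 0, 0.03], "turn": 0, "gripper": 1}, {"delta_pos": [0, 0, 0.03], "turn": 0, "gripper": 1}, {"delta_pos": [0, 0, 0], "turn": 0, "gripper": 1}, {"delta_pos": [0, 0, 0], "turn": 0, "gripper": 1}]}}

```text
time: 15.95
eef_pos: [0.4595, 0.3298, 0.0888]
orientation: [-0.488, 3.095, -0.002]
force: [0.7, -0.2, 0.9]
grip_width: 1.002
gripper_force: 0.0
```

Run:
```python
from h import *
tilt()
plan((458.5,330.5,60,-162,2),(458.5,330.5,19,-162,4))
im=get_image("side");cv2.imwrite("pics/side2.png",cv2.resize(im["pixels"][160:360,80:340],None,fx=3,fy=3))
```

```text
q [ 0.625   0.1092 -0.0749  1.3794 -0.0049  0.3123] toolz [ 8.7e-03  3.0e-04 -1.0e+00] t 15.95 [459.5 329.8  88.8] -162.08
now [459.5 329.8  88.8] -162.08 t 15.95
turn 1 x -0.08  then 2 x [0.0003, 0.0005, 0.0144]
turn 0 x 0.0  then 4 x [-0.0, 0.0, 0.0102]
```

View pics/side2.png

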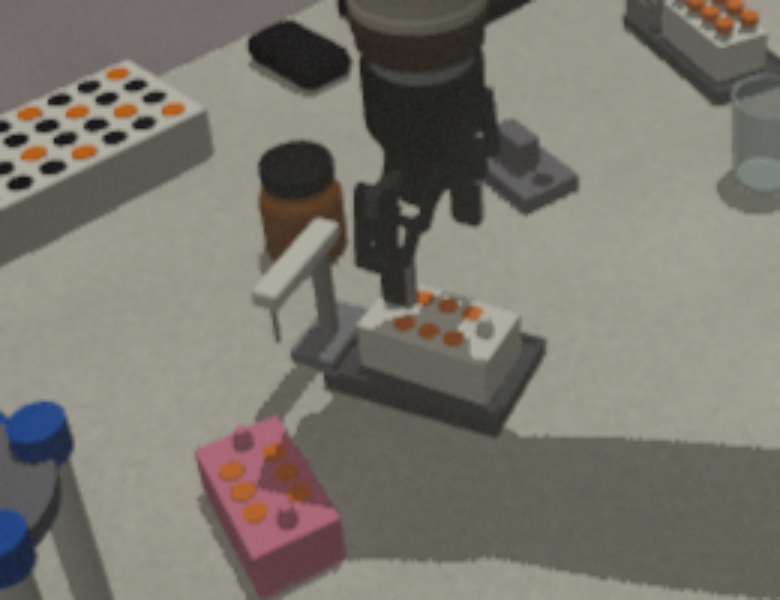

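The near finger (crop 400,290) is on the camera side of the rack and clear of the probe arm. I'll descend and grip.

Call:
{"api": "play_rows", "payload": {"series": [{"delta_pos": [0.0005, 0.001, 0.0175], "turn": 0, "gripper": 1}, {"delta_pos": [0, 0, 0.0175], "turn": 0, "gripper": 1}, {"delta_pos": [0, 0, 0.0175], "turn": 0, "gripper": 1}, {"delta_pos": [0, 0, 0.0175], "turn": 0, "gripper": 1}, {"delta_pos": [0, 0, 0], "turn": 0, "gripper": 1}, {"delta_pos": [0, 0, 0], "turn": 0, "gripper": 0.55}, {"delta_pos": [0, 0, 0], "turn": 0, "gripper": 0.55}, {"delta_pos": [0, 0, 0], "turn": 0, "gripper": 0.55}, {"delta_pos": [0, 0, 0], "turn": 0, "gripper": 0.55}], "force": 40}}

```text
time: 17.12
eef_pos: [0.4593, 0.3308, 0.0186]
orientation: [-0.488, 3.094, -0.001]
force: [-0.3, -0.8, 6.3]
grip_width: 0.647
gripper_force: 44.6
```

Call:
{"api": "play_rows", "payload": {"series": [{"delta_pos": [0, 0, -0.01], "turn": 0, "gripper": 0.55}, {"delta_pos": [0, 0, -0.03], "turn": 0, "gripper": 0.55}, {"delta_pos": [0, 0, -0.04], "turn": 0, "gripper": 0.55}, {"delta_pos": [0, 0, -0.04], "turn": 0, "gripper": 0.55}, {"delta_pos": [0, 0, -0.04], "turn": 0, "gripper": 0.55}, {"delta_pos": [0, 0, -0.02], "turn": 0, "gripper": 0.55}, {"delta_pos": [0, 0, 0], "turn": 4.75, "gripper": 0.55}, {"delta_pos": [0, 0, 0], "turn": 4.75, "gripper": 0.55}]}}

```text
time: 18.12
eef_pos: [0.4572, 0.3305, 0.1978]
orientation: [-0.227, 3.126, -0.001]
force: [0.6, -0.3, -4.2]
grip_width: 0.648
gripper_force: 44.0
```

Run:
```python
from h import *
tilt();print(state()["force"])
plan((420,-325,200,-171.5,18),(420,-325,16,-171.5,6))
```

```text
q [ 0.6284  0.1047  0.1302  1.5903 -0.0047  0.4835] toolz [ 7.6e-03 -3.0e-04 -1.0e+00] t 18.125 [457.2 330.5 197.8] -171.7
[ 0.63678713 -0.2586723  -4.24780817]
now [457.2 330.5 197.8] -171.7 t 18.125
turn 1 x -0.2  then 18 x [0.0074, -0.0357, -0.0001]
turn 0 x -0.0  then 6 x [-0.0, 0.0, 0.0307]
```

Call:
{"api": "play_rows", "payload": {"series": [{"delta_pos": [0.0074, -0.0357, 0], "turn": 0, "gripper": 0.55}, {"delta_pos": [0.0074, -0.0357, 0], "turn": 0, "gripper": 0.55}, {"delta_pos": [0.0074, -0.0357, 0], "turn": 0, "gripper": 0.55}, {"delta_pos": [0.0074, -0.0357, 0], "turn": 0, "gripper": 0.55}, {"delta_pos": [0.0074, -0.0357, 0], "turn": 0, "gripper": 0.55}, {"delta_pos": [0.0074, -0.0357, 0], "turn": 0, "gripper": 0.55}, {"delta_pos": [0.0074, -0.0357, 0], "turn": 0, "gripper": 0.55}, {"delta_pos": [0.0074, -0.0357, 0], "turn": 0, "gripper": 0.55}, {"delta_pos": [0.0074, -0.0357, 0], "turn": 0, "gripper": 0.55}, {"delta_pos": [0.0074, -0.0357, 0], "turn": 0, "gripper": 0.55}, {"delta_pos": [0.0074, -0.0357, 0], "turn": 0, "gripper": 0.55}, {"delta_pos": [0.0074, -0.0357, 0], "turn": 0, "gripper": 0.55}, {"delta_pos": [0.0074, -0.0357, 0], "turn": 0, "gripper": 0.55}, {"delta_pos": [0.0074, -0.0357, 0], "turn": 0, "gripper": 0.55}, {"delta_pos": [0.0074, -0.0357, 0], "turn": 0, "gripper": 0.55}, {"delta_pos": [0.0074, -0.0357, 0], "turn": 0, "gripper": 0.55}, {"delta_pos": [0.0074, -0.0357, 0], "turn": 0, "gripper": 0.55}, {"delta_pos": [0.0074, -0.0357, 0], "turn": 0, "gripper": 0.55}, {"delta_pos": [0, 0, 0], "turn": 0, "gripper": 0.55}]}}

```text
time: 20.5
eef_pos: [0.4194, -0.3263, 0.1969]
orientation: [-0.227, 3.127, -0.0]
force: [-0.2, 0.5, -4.6]
grip_width: 0.647
gripper_force: 44.7
```

Run:
```python
from h import *
tilt();print(state()["force"])
plan((420,-325,200,-171.5,1),(420,-325,40,-171.5,5),(420,-325,13,-171.5,5))
for c in("top","side"):
    im=get_image(c)
    print(np.round(measure(im,"tray",(460,329,18)),2))
    # color: dark pixel fit
    g=im["pixels"].max(-1).astype(int)
    xy=onplane(im,.015);d=xy*1000-np.array([460,331]);a=np.radians(20);lx=d[...,0]*np.cos(a)+d[...,1]*np.sin(a)
    print("dark",np.round(fit(xy,g<105,1.*(lx<58),132,88,[460,331,a]),2))
    cv2.imwrite(f"pics/{c}3.png",cv2.resize(im["pixels"][190:290,110:220] if c=="top" else im["pixels"][220:320,150:280],None,fx=5,fy=5,interpolation=cv2.INTER_NEAREST))
```

```text
q [-0.6635  0.0267  0.0462  1.5852  0.0044 -0.8084] toolz [ 6.7e-03  3.0e-04 -1.0e+00] t 20.5 [ 419.4 -326.3  196.9] -171.7
[-0.1608891   0.54539092 -4.6168663 ]
now [ 419.4 -326.3  196.9] -171.7 t 20.5
turn 1 x -0.2  then 1 x [-0.0008, 0.0012, -0.0031]
turn 0 x -0.0  then 5 x [-0.0, 0.0, 0.032]
turn 0 x -0.0  then 5 x [-0.0, 0.0, 0.0054]
[4.6272e+02 3.3151e+02 2.1060e+01 7.0000e-02]
dark [4.6216e+02 3.3155e+02 2.0850e+01 2.0000e-02]
[4.5735e+02 3.3555e+02 2.1040e+01 6.0000e-02]
dark [4.5386e+02 3.3996e+02 2.0670e+01 1.0000e-01]
```

View pics/top3.png

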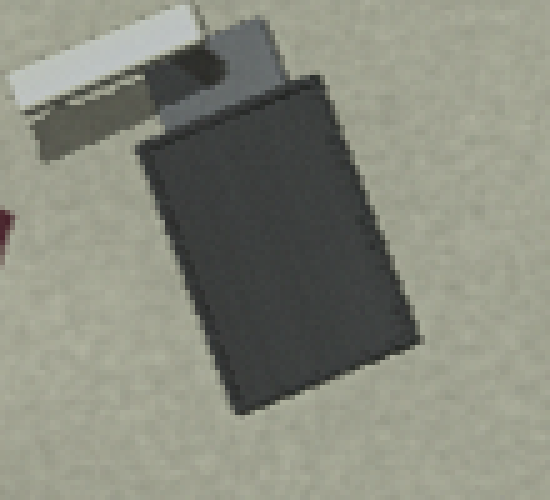

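The tray is now empty and sits in the crop from (235,410) to (320,80). The top fit is clean at (462, 331.5) mm and 20.9°. Parking the rack now.

Call:
{"api": "play_rows", "payload": {"series": [{"delta_pos": [0, 0, 0.03], "turn": 0, "gripper": 0.55}, {"delta_pos": [0, 0, 0.04], "turn": 0, "gripper": 0.55}, {"delta_pos": [0, 0, 0.04], "turn": 0, "gripper": 0.55}, {"delta_pos": [0, 0, 0.04], "turn": 0, "gripper": 0.55}, {"delta_pos": [0, 0, 0.02], "turn": 0, "gripper": 0.55}, {"delta_pos": [0, 0, 0.007], "turn": 0, "gripper": 0.55}, {"delta_pos": [0, 0, 0.003], "turn": 0, "gripper": 0.55}, {"delta_pos": [0, 0, 0.003], "turn": 0, "gripper": 0.55}, {"delta_pos": [0, 0, 0], "turn": 0, "gripper": 0.55}]}}

```text
time: 21.72
eef_pos: [0.4218, -0.3248, 0.015]
orientation: [-0.231, 3.125, -0.002]
force: [0.1, 0.1, -3.6]
grip_width: 0.646
gripper_force: 44.6
```

Call:
{"api": "play_rows", "payload": {"series": [{"delta_pos": [0, 0, 0.002], "turn": 0, "gripper": 0.55}, {"delta_pos": [0, 0, 0.0015], "turn": 0, "gripper": 0.55}, {"delta_pos": [0, 0, 0], "turn": 0, "gripper": 0.55}]}}

```text
time: 22.1
eef_pos: [0.4216, -0.3248, 0.0116]
orientation: [-0.231, 3.125, -0.002]
force: [-2.4, 2.3, 3.7]
grip_width: 0.65
gripper_force: 45.5
```

Call:
{"api": "play_rows", "payload": {"series": [{"delta_pos": [0, 0, 0], "turn": 0, "gripper": 1}, {"delta_pos": [0, 0, 0], "turn": 0, "gripper": 1}, {"delta_pos": [0, 0, 0], "turn": 0, "gripper": 1}, {"delta_pos": [0, 0, -0.02], "turn": 0, "gripper": 1}, {"delta_pos": [0, 0, -0.04], "turn": 0, "gripper": 1}, {"delta_pos": [0, 0, -0.05], "turn": 0, "gripper": 1}, {"delta_pos": [0, 0, -0.05], "turn": 0, "gripper": 1}, {"delta_pos": [0, 0, 0], "turn": 10, "gripper": 1}, {"delta_pos": [0, 0, 0], "turn": 10, "gripper": 1}, {"delta_pos": [0, 0, 0], "turn": 7.6, "gripper": 1}, {"delta_pos": [0, 0, 0], "turn": 0, "gripper": 1}]}}

```text
time: 23.48
eef_pos: [0.4203, -0.3246, 0.1709]
orientation: [0.52, 3.09, 0.002]
force: [-0.2, -0.4, 0.7]
grip_width: 0.998
gripper_force: 0.0
```

Run:
```python
from h import *
tilt()
plan((572,-136,170,-199,8),(572,-136,80,-199,3),(572,-136,19,-199,4))
```

```text
q [-0.6602  0.0206 -0.0101  1.5337  0.0047 -0.3269] toolz [ 7.9e-03 -2.0e-04 -1.0e+00] t 23.475 [ 420.3 -324.6  170.9] 160.9
now [ 420.3 -324.6  170.9] 160.9 t 23.475
turn 34 x 10.59  then 8 x [-0.0103, 0.0285, 0.0001]
turn 0 x 0.0  then 3 x [0.0, 0.0, 0.03]
turn 0 x 0.0  then 4 x [0.0, 0.0, 0.0152]
```

Call:
{"api": "play_rows", "payload": {"series": [{"delta_pos": [-0.0103, 0.0285, 0], "turn": 0, "gripper": 1}, {"delta_pos": [-0.0103, 0.0285, 0], "turn": 0, "gripper": 1}, {"delta_pos": [-0.0103, 0.0285, 0], "turn": 0, "gripper": 1}, {"delta_pos": [-0.0103, 0.0285, 0], "turn": 0, "gripper": 1}, {"delta_pos": [-0.0103, 0.0285, 0], "turn": 0, "gripper": 1}, {"delta_pos": [-0.0103, 0.0285, 0], "turn": 0, "gripper": 1}, {"delta_pos": [-0.0103, 0.0285, 0], "turn": 0, "gripper": 1}, {"delta_pos": [-0.0103, 0.0285, 0], "turn": 0, "gripper": 1}, {"delta_pos": [0, 0, 0], "turn": 0, "gripper": 1}]}}

```text
time: 24.6
eef_pos: [0.5737, -0.1349, 0.1717]
orientation: [0.513, 3.092, 0.002]
force: [-0.8, 0.7, 0.1]
grip_width: 0.997
gripper_force: 0.0
```

Run:
```python
from h import *
tilt()
for c in("top","side"):
    im=get_image(c);print(c,"std",np.round(measure(im,"rack",(421,-325,8.5),3),2))
plan((572,-136,170,161,1))
cv2.imwrite("pics/top4.png",get_image("top")["pixels"][100:300,260:540])
```

```text
q [-0.2318  0.1597  0.1406  1.5444  0.0017  0.0971] toolz [ 0.0075 -0.     -1.    ] t 24.6 [ 573.7 -134.9  171.7] 161.16
top std [ 400.13 -309.16    5.85    0.55]
side std [ 4.1819e+02 -3.1895e+02  7.7100e+00  1.3000e-01]
now [ 572.7 -136.4  171.9] 160.99 t 24.7
turn 1 x -0.01  then 1 x [0.0008, 0.0001, 0.0019]
```

View pics/top4.png

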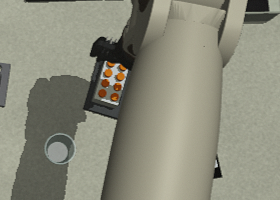

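The arm hides the mat in the top view, but the rack's vials (115,85) are between the fingers. Descending and gripping.

Call:
{"api": "play_rows", "payload": {"series": [{"delta_pos": [0, 0, 0.04], "turn": 0, "gripper": 1}, {"delta_pos": [0, 0, 0.04], "turn": 0, "gripper": 1}, {"delta_pos": [0, 0, 0.025], "turn": 0, "gripper": 1}, {"delta_pos": [0, 0, 0.02], "turn": 0, "gripper": 1}, {"delta_pos": [0, 0, 0.015], "turn": 0, "gripper": 1}, {"delta_pos": [0, 0, 0.0125], "turn": 0, "gripper": 1}, {"delta_pos": [0, 0, 0], "turn": 0, "gripper": 1}, {"delta_pos": [0, 0, 0], "turn": 0, "gripper": 0.55}, {"delta_pos": [0, 0, 0], "turn": 0, "gripper": 0.55}, {"delta_pos": [0, 0, 0], "turn": 0, "gripper": 0.55}, {"delta_pos": [0, 0, 0], "turn": 0, "gripper": 0.55}]}}

```text
time: 26.12
eef_pos: [0.5746, -0.1366, 0.0207]
orientation: [0.521, 3.088, 0.001]
force: [-1.1, -1.3, 6.1]
grip_width: 0.645
gripper_force: 45.0
```

Run:
```python
from h import *
tilt();s=state();print(s["force"],s["grip_width"],s["gripper_force"])
im=get_image("top");print(np.round(measure(im,"tray",(460,329,18)),2))
```

```text
q [-2.3400e-01  1.9430e-01 -1.1240e-01  1.2547e+00  1.2000e-03  1.0030e-01] toolz [ 0.0094 -0.001  -1.    ] t 26.125 [ 574.6 -136.6   20.7] 160.85
[-1.14571605 -1.28764814  6.12515895] 0.6451756041299876 44.96723771095276
[4.6271e+02 3.3163e+02 2.1010e+01 7.0000e-02]
```

Call:
{"api": "play_rows", "payload": {"series": [{"delta_pos": [0, 0, -0.01], "turn": 0, "gripper": 0.55}, {"delta_pos": [0, 0, -0.03], "turn": 0, "gripper": 0.55}, {"delta_pos": [0, 0, -0.04], "turn": 0, "gripper": 0.55}, {"delta_pos": [0, 0, -0.04], "turn": 0, "gripper": 0.55}, {"delta_pos": [0, 0, -0.04], "turn": 0, "gripper": 0.55}, {"delta_pos": [0, 0, -0.02], "turn": 0, "gripper": 0.55}, {"delta_pos": [0, 0, 0], "turn": -10, "gripper": 0.55}, {"delta_pos": [0, 0, 0], "turn": -10, "gripper": 0.55}, {"delta_pos": [0, 0, 0], "turn": -10, "gripper": 0.55}, {"delta_pos": [0, 0, 0], "turn": -10, "gripper": 0.55}, {"delta_pos": [0, 0, 0], "turn": 0, "gripper": 0.55}]}}

```text
time: 27.55
eef_pos: [0.5725, -0.1361, 0.1996]
orientation: [-0.566, 3.083, -0.002]
force: [-0.2, 0.0, -3.5]
grip_width: 0.646
gripper_force: 43.9
```

Run:
```python
from h import *
tilt();print(state()["force"])
plan((462,332.5,200,-159.1,14))
im=get_image("top");print("cooling",np.round(measure(im,"tray",(570,-137,-19)),2))
```

```text
q [-0.2343  0.163   0.1982  1.5988  0.0017 -0.5971] toolz [ 0.0073 -0.     -1.    ] t 27.55 [ 572.5 -136.1  199.6] -159.21
[-2.00178711e-01  1.34046598e-03 -3.51127814e+00]
now [ 572.5 -136.1  199.6] -159.21 t 27.55
turn 1 x -0.11  then 14 x [-0.0046, 0.0341, -0.0]
cooling [ 5.6905e+02 -1.3699e+02 -1.8490e+01  7.0000e-02]
```

Call:
{"api": "play_rows", "payload": {"series": [{"delta_pos": [-0.0046, 0.0341, 0], "turn": -0.1, "gripper": 0.55}, {"delta_pos": [-0.0046, 0.0341, 0], "turn": 0, "gripper": 0.55}, {"delta_pos": [-0.0046, 0.0341, 0], "turn": 0, "gripper": 0.55}, {"delta_pos": [-0.0046, 0.0341, 0], "turn": 0, "gripper": 0.55}, {"delta_pos": [-0.0046, 0.0341, 0], "turn": 0, "gripper": 0.55}, {"delta_pos": [-0.0046, 0.0341, 0], "turn": 0, "gripper": 0.55}, {"delta_pos": [-0.0046, 0.0341, 0], "turn": 0, "gripper": 0.55}, {"delta_pos": [-0.0046, 0.0341, 0], "turn": 0, "gripper": 0.55}, {"delta_pos": [-0.0046, 0.0341, 0], "turn": 0, "gripper": 0.55}, {"delta_pos": [-0.0046, 0.0341, 0], "turn": 0, "gripper": 0.55}, {"delta_pos": [-0.0046, 0.0341, 0], "turn": 0, "gripper": 0.55}, {"delta_pos": [-0.0046, 0.0341, 0], "turn": 0, "gripper": 0.55}, {"delta_pos": [-0.0046, 0.0341, 0], "turn": 0, "gripper": 0.55}, {"delta_pos": [-0.0046, 0.0341, 0], "turn": 0, "gripper": 0.55}, {"delta_pos": [0, 0, 0], "turn": 0, "gripper": 0.55}]}}

```text
time: 29.48
eef_pos: [0.4614, 0.3344, 0.1982]
orientation: [-0.568, 3.083, -0.002]
force: [-0.4, -0.2, -3.2]
grip_width: 0.644
gripper_force: 44.3
```

Run:
```python
from h import *
tilt();print(state()["force"])
plan((462,332.5,60,-159.1,4),(462,332.5,21,-159.1,5))
im=get_image("top");d=im["pixels"].max(-1)<105
print("cooling",np.round(measure(im,"tray",(570,-137,-19)),2))
xy=onplane(im,.015);dd=xy*1000-np.array([569,-137]);a=np.radians(-18.5);lx=dd[...,0]*np.cos(a)+dd[...,1]*np.sin(a)
print("dark",np.round(fit(xy,d,1.*(lx<58),132,88,[569,-137,a]),2))
print("std",np.round(measure(im,"rack",(421,-325,8.5),3),2))
```

```text
q [ 0.6294  0.1187  0.1463  1.5927 -0.0045  0.2648] toolz [ 7.2e-03 -3.0e-04 -1.0e+00] t 29.475 [461.4 334.4 198.2] -159.11
[-0.39583506 -0.1833809  -3.16521885]
now [461.4 334.4 198.2] -159.11 t 29.475
turn 1 x -0.01  then 4 x [0.0, -0.0005, 0.0346]
turn 0 x -0.0  then 5 x [-0.0, 0.0, 0.0078]
cooling [ 5.6902e+02 -1.3722e+02 -1.8670e+01  6.0000e-02]
dark [ 5.6671e+02 -1.3410e+02 -1.8680e+01  2.0000e-02]
std [ 4.2273e+02 -3.2346e+02  8.4200e+00  3.0000e-02]
```

Call:
{"api": "play_rows", "payload": {"series": [{"delta_pos": [0, 0.0015, 0.035], "turn": 0, "gripper": 0.55}, {"delta_pos": [0, 0, 0.035], "turn": 0, "gripper": 0.55}, {"delta_pos": [0, 0, 0.035], "turn": 0, "gripper": 0.55}, {"delta_pos": [0, 0, 0.03], "turn": 0, "gripper": 0.55}, {"delta_pos": [0, 0, 0.02], "turn": 0, "gripper": 0.55}, {"delta_pos": [0, 0, 0.01], "turn": 0, "gripper": 0.55}, {"delta_pos": [0, 0, 0], "turn": 0, "gripper": 0.55}]}}

```text
time: 30.4
eef_pos: [0.463, 0.3333, 0.0334]
orientation: [-0.567, 3.083, -0.003]
force: [0.1, 0.2, -3.1]
grip_width: 0.65
gripper_force: 44.3
```

Run:
```python
from h import *
tilt();print(state()["force"])
plan((461.9,333,20.8,-159.1,5))
```

```text
q [ 0.6265  0.1445 -0.144   1.2768 -0.0049  0.2624] toolz [ 7.3e-03 -8.0e-04 -1.0e+00] t 30.4 [463.  333.3  33.4] -159.14
[ 0.13122216  0.20362755 -3.12800855]
now [463.  333.3  33.4] -159.14 t 30.4
turn 1 x -0.04  then 5 x [0.0002, 0.0, 0.0025]
```

Call:
{"api": "play_rows", "payload": {"series": [{"delta_pos": [0.0005, 0, 0.004], "turn": 0, "gripper": 0.55}, {"delta_pos": [0.0005, 0, 0.004], "turn": 0, "gripper": 0.55}, {"delta_pos": [0, 0, 0.003], "turn": 0, "gripper": 0.55}, {"delta_pos": [0, 0, 0.0015], "turn": 0, "gripper": 0.55}, {"delta_pos": [0, 0, 0], "turn": 0, "gripper": 0.55}]}}

```text
time: 31.02
eef_pos: [0.4621, 0.3337, 0.0211]
orientation: [-0.57, 3.082, -0.003]
force: [-0.2, 0.7, -3.6]
grip_width: 0.648
gripper_force: 44.3
```

Call:
{"api": "play_rows", "payload": {"series": [{"delta_pos": [0, 0, 0], "turn": 0, "gripper": 1}, {"delta_pos": [0, 0, 0], "turn": 0, "gripper": 1}, {"delta_pos": [0, 0, 0], "turn": 0, "gripper": 1}, {"delta_pos": [0, 0, -0.02], "turn": 0, "gripper": 1}, {"delta_pos": [0, 0, -0.04], "turn": 0, "gripper": 1}, {"delta_pos": [0, 0, -0.05], "turn": 0, "gripper": 1}, {"delta_pos": [0, 0, -0.05], "turn": 0, "gripper": 1}, {"delta_pos": [0, -0.04, 0], "turn": 0, "gripper": 1}, {"delta_pos": [0, -0.04, 0], "turn": 0, "gripper": 1}, {"delta_pos": [0, -0.04, 0], "turn": 0, "gripper": 1}, {"delta_pos": [0, -0.04, 0], "turn": 0, "gripper": 1}, {"delta_pos": [0, -0.04, 0], "turn": 0, "gripper": 1}, {"delta_pos": [0, 0, 0], "turn": 0, "gripper": 1}]}}

```text
time: 32.65
eef_pos: [0.5331, 0.1447, 0.1818]
orientation: [-0.565, 3.082, -0.003]
force: [-1.0, -0.2, -0.0]
grip_width: 1.0
gripper_force: 0.0
```

Run:
```python
from h import *
tilt()
for c in("top","side"):
    im=get_image(c);print(c,"sam",np.round(measure(im,"rack",(462,332,21),10),2),"tray",np.round(measure(im,"tray",(462,332,21)),2))
    if c=="top":
        cv2.imwrite("pics/top5.png",np.hstack([cv2.resize(im["pixels"][y:y+100,x:x+100],None,fx=4,fy=4) for y,x in((185,115),(130,325))]))
        print("std",np.round(measure(im,"rack",(421,-325,8.5),3),2))
        d=im["pixels"].max(-1);xy=onplane(im,.015);
        for p in((569,-137,-18.5),(462,331.5,20.9)):
          a=np.radians(p[2]);dd=xy*1000-np.array(p[:2]);lx=dd[...,0]*np.cos(a)+dd[...,1]*np.sin(a);ly=-dd[...,0]*np.sin(a)+dd[...,1]*np.cos(a)
          print("dark",np.round(fit(xy,d<105,1.*(lx<58)*~((abs(lx)<60)&(abs(ly)<38)),132,88,[*p[:2],a]),2))
```

```text
q [ 0.2665  0.0714  0.0636  1.5553 -0.0027 -0.0959] toolz [ 8.2e-03 -6.0e-04 -1.0e+00] t 32.65 [533.1 144.7 181.8] -159.23
top sam [4.6250e+02 3.3246e+02 2.1130e+01 3.0000e-02] tray [4.6266e+02 3.3144e+02 2.0750e+01 8.0000e-02]
std [ 4.2278e+02 -3.2354e+02  8.4800e+00  3.0000e-02]
dark [ 5.6671e+02 -1.3410e+02 -1.8680e+01  9.0000e-02]
dark [4.5657e+02 2.8540e+02 3.6750e+01 2.2000e-01]
side sam [4.5917e+02 3.3532e+02 2.0660e+01 1.6000e-01] tray [4.5679e+02 3.3709e+02 2.1440e+01 5.0000e-02]
```

View pics/top5.png

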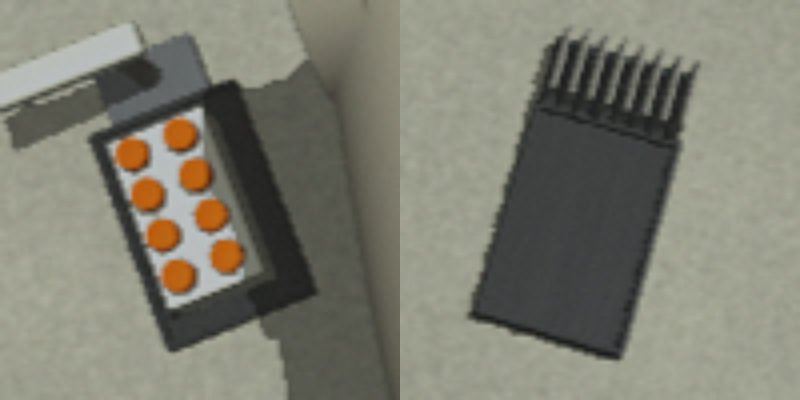

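Left half: the sample rack sits centred in the probe tray. Right half: the cooling tray is empty, with corners at about (470,318), (620,358), (540,105) and (680,142). I'll settle the cooling tray's pose from those edges.

Run:
```python
from h import *
im=get_image("top");xy=onplane(im,.015)*1000
for c,r in((342.5,209.5),(380,219.5),(360,156.3),(395,165.5),(369.4,187.7)):print(np.round(xy[int(round(r)),int(round(c))],1))
g=im["pixels"].max(-1).astype(int);P=cloud(im)
for p in((569,-137,-18.6),(566.7,-134.1,-18.7)):
    a=np.radians(p[2]);d=xy-np.array(p[:2]);lx=d[...,0]*np.cos(a)+d[...,1]*np.sin(a);ly=-d[...,0]*np.sin(a)+d[...,1]*np.cos(a)
    dark=(g<105)
    b=lambda v,sel:[round(float((dark&sel&(v>k)&(v<k+4)).sum()/max(1,(sel&(v>k)&(v<k+4)).sum())),2) for k in range(-80,-60,4)]
    # edge by area: count dark pixels vs unit area in strips
    s=(abs(lx)<50);area=np.median(np.abs(np.diff(xy[180:200,360:380,0],axis=0)))*np.median(np.abs(np.diff(xy[180:200,360:380,1],axis=1)))
    def edge(v,sel,lo,hi):  # transition position between dark(inside) and light
        m=sel&(v>lo)&(v<hi);f=dark[m].mean();return f*(hi-lo)
    print(p,"y-:",-20-edge(ly,s,-65,-20),"y+:",20+edge(ly,s,20,65),"x-:",-40-edge(lx,abs(ly)<35,-90,-40))
```

```text
[516.6 -71.5]
[ 491.2 -156.8]
[ 642.6 -119.4]
[ 616.5 -199.2]
[ 566.2 -136. ]
(569, -137, -18.6) y-: -43.11827956989247 y+: 47.141133896260556 x-: -69.0785498489426
(566.7, -134.1, -18.7) y-: -45.16129032258064 y+: 45.07220216606498 x-: -65.90361445783132
```

Run:
```python
from h import *
plan((422,-324.6,180,-171.5,14),(423,-324.6,12.5,-171.5,6))
```

```text
now [532.2 147.2 181.8] -159.05 t 32.8
turn 2 x 6.22  then 14 x [0.0128, -0.0322, 0.0001]
turn 0 x -0.0  then 6 x [-0.0002, -0.0, 0.0279]
```

Call:
{"api": "play_rows", "payload": {"series": [{"delta_pos": [0, 0, 0], "turn": 6.22, "gripper": 1}, {"delta_pos": [0, 0, 0], "turn": 6.22, "gripper": 1}, {"delta_pos": [0.0128, -0.0322, 0], "turn": 0, "gripper": 1}, {"delta_pos": [0.0128, -0.0322, 0], "turn": 0, "gripper": 1}, {"delta_pos": [0.0128, -0.0322, 0], "turn": 0, "gripper": 1}, {"delta_pos": [0.0128, -0.0322, 0], "turn": 0, "gripper": 1}, {"delta_pos": [0.0128, -0.0322, 0], "turn": 0, "gripper": 1}, {"delta_pos": [0.0128, -0.0322, 0], "turn": 0, "gripper": 1}, {"delta_pos": [0.0128, -0.0322, 0], "turn": 0, "gripper": 1}, {"delta_pos": [0.0128, -0.0322, 0], "turn": 0, "gripper": 1}, {"delta_pos": [0.0128, -0.0322, 0], "turn": 0, "gripper": 1}, {"delta_pos": [0.0128, -0.0322, 0], "turn": 0, "gripper": 1}, {"delta_pos": [0.0128, -0.0322, 0], "turn": 0, "gripper": 1}, {"delta_pos": [0.0128, -0.0322, 0], "turn": 0, "gripper": 1}, {"delta_pos": [0.0128, -0.0322, 0], "turn": 0, "gripper": 1}, {"delta_pos": [0.0128, -0.0322, 0], "turn": 0, "gripper": 1}, {"delta_pos": [0, 0, 0], "turn": 0, "gripper": 1}, {"delta_pos": [0, 0, 0.04], "turn": 0, "gripper": 1}, {"delta_pos": [0, 0, 0.04], "turn": 0, "gripper": 1}, {"delta_pos": [0, 0, 0], "turn": 0, "gripper": 1}]}}

```text
time: 35.3
eef_pos: [0.4216, -0.3231, 0.0984]
orientation: [-0.235, 3.129, 0.004]
force: [-0.6, 0.1, 0.6]
grip_width: 1.001
gripper_force: 0.0
```

Run:
```python
from h import *
tilt();plan((423,-324.6,14,-171.5,5))
```

```text
q [-0.6565  0.0316 -0.1383  1.3997  0.0048 -0.8066] toolz [ 0.0039  0.0031 -1.    ] t 35.3 [ 421.6 -323.1   98.4] -171.4
now [ 421.6 -323.1   98.4] -171.4 t 35.3
turn 1 x 0.1  then 5 x [-0.0002, -0.0003, 0.0169]
```

Call:
{"api": "play_rows", "payload": {"series": [{"delta_pos": [-0.001, -0.0015, 0.017], "turn": 0, "gripper": 1}, {"delta_pos": [0, 0, 0.017], "turn": 0, "gripper": 1}, {"delta_pos": [0, 0, 0.017], "turn": 0, "gripper": 1}, {"delta_pos": [0, 0, 0.017], "turn": 0, "gripper": 1}, {"delta_pos": [0, 0, 0.015], "turn": 0, "gripper": 1}, {"delta_pos": [0, 0, 0], "turn": 0, "gripper": 1}, {"delta_pos": [0, 0, 0], "turn": 0, "gripper": 0.55}, {"delta_pos": [0, 0, 0], "turn": 0, "gripper": 0.55}, {"delta_pos": [0, 0, 0], "turn": 0, "gripper": 0.55}, {"delta_pos": [0, 0, 0], "turn": 0, "gripper": 0.55}]}}

```text
time: 36.55
eef_pos: [0.4247, -0.327, 0.019]
orientation: [-0.232, 3.124, -0.002]
force: [-0.6, 2.4, 6.6]
grip_width: 0.647
gripper_force: 44.8
```

Call:
{"api": "play_rows", "payload": {"series": [{"delta_pos": [0, 0, -0.01], "turn": 0, "gripper": 0.55}, {"delta_pos": [0, 0, -0.03], "turn": 0, "gripper": 0.55}, {"delta_pos": [0, 0, -0.04], "turn": 0, "gripper": 0.55}, {"delta_pos": [0, 0, -0.04], "turn": 0, "gripper": 0.55}, {"delta_pos": [0, 0, -0.03], "turn": 0, "gripper": 0.55}, {"delta_pos": [0, 0, 0], "turn": 9, "gripper": 0.55}, {"delta_pos": [0, 0, 0], "turn": 9, "gripper": 0.55}, {"delta_pos": [0, 0, 0], "turn": 9, "gripper": 0.55}, {"delta_pos": [0, 0, 0], "turn": 0, "gripper": 0.55}]}}

```text
time: 37.67
eef_pos: [0.423, -0.3268, 0.1681]
orientation: [0.502, 3.094, 0.001]
force: [-0.7, 0.8, -4.1]
grip_width: 0.647
gripper_force: 44.0
```

Run:
```python
from h import *
tilt();print(state()["force"]);plan((569.5,-137.3,165,161.4,8))
```

```text
q [-0.6602  0.0289 -0.007   1.5287  0.0044 -0.3384] toolz [ 7.6e-03 -3.0e-04 -1.0e+00] t 37.675 [ 423.  -326.8  168.1] 161.56
[-0.70362964  0.81953034 -4.10835027]
now [ 423.  -326.8  168.1] 161.56 t 37.675
turn 1 x 0.16  then 8 x [-0.0098, 0.0283, 0.0004]
```

Call:
{"api": "play_rows", "payload": {"series": [{"delta_pos": [-0.0098, 0.0283, 0], "turn": 0.16, "gripper": 0.55}, {"delta_pos": [-0.0098, 0.0283, 0], "turn": 0, "gripper": 0.55}, {"delta_pos": [-0.0098, 0.0283, 0], "turn": 0, "gripper": 0.55}, {"delta_pos": [-0.0098, 0.0283, 0], "turn": 0, "gripper": 0.55}, {"delta_pos": [-0.0098, 0.0283, 0], "turn": 0, "gripper": 0.55}, {"delta_pos": [-0.0098, 0.0283, 0], "turn": 0, "gripper": 0.55}, {"delta_pos": [-0.0098, 0.0283, 0], "turn": 0, "gripper": 0.55}, {"delta_pos": [-0.0098, 0.0283, 0], "turn": 0, "gripper": 0.55}, {"delta_pos": [0, 0, 0.03], "turn": 0, "gripper": 0.55}, {"delta_pos": [0, 0, 0.04], "turn": 0, "gripper": 0.55}, {"delta_pos": [0, 0, 0.03], "turn": 0, "gripper": 0.55}, {"delta_pos": [0, 0, 0], "turn": 0, "gripper": 0.55}, {"delta_pos": [0, 0, 0], "turn": 0, "gripper": 0.55}]}}

```text
time: 39.3
eef_pos: [0.5711, -0.1376, 0.0706]
orientation: [0.505, 3.091, 0.001]
force: [0.4, -0.4, -3.6]
grip_width: 0.649
gripper_force: 44.2
```

Run:
```python
from h import *
tilt();print(state()["force"]);plan((571.5,-137.7,26,161.4,5))
```

```text
q [-0.2371  0.1645 -0.0488  1.3482  0.0015  0.0869] toolz [ 9.4e-03 -7.0e-04 -1.0e+00] t 39.3 [ 571.1 -137.6   70.6] 161.44
[ 0.37093275 -0.38816327 -3.57509067]
now [ 571.1 -137.6   70.6] 161.44 t 39.3
turn 1 x 0.04  then 5 x [-0.0001, 0.0, 0.0089]
```

Call:
{"api": "play_rows", "payload": {"series": [{"delta_pos": [0, 0, 0.015], "turn": 0, "gripper": 0.55}, {"delta_pos": [0, 0, 0.015], "turn": 0, "gripper": 0.55}, {"delta_pos": [0, 0, 0.008], "turn": 0, "gripper": 0.55}, {"delta_pos": [0, 0, 0.003], "turn": 0, "gripper": 0.55}, {"delta_pos": [0, 0, 0], "turn": 0, "gripper": 0.55}]}}

```text
time: 39.92
eef_pos: [0.5708, -0.1374, 0.028]
orientation: [0.508, 3.093, 0.002]
force: [-0.0, -0.7, -3.2]
grip_width: 0.646
gripper_force: 44.3
```

Call:
{"api": "play_rows", "payload": {"series": [{"delta_pos": [0, 0, 0.0015], "turn": 0, "gripper": 0.55}, {"delta_pos": [0, 0, 0.001], "turn": 0, "gripper": 0.55}, {"delta_pos": [0, 0, 0], "turn": 0, "gripper": 0.55}, {"delta_pos": [0, 0, 0], "turn": 0, "gripper": 1}, {"delta_pos": [0, 0, 0], "turn": 0, "gripper": 1}, {"delta_pos": [0, 0, 0], "turn": 0, "gripper": 1}, {"delta_pos": [0, 0, -0.02], "turn": 0, "gripper": 1}, {"delta_pos": [0, 0, -0.04], "turn": 0, "gripper": 1}, {"delta_pos": [0, 0, -0.05], "turn": 0, "gripper": 1}, {"delta_pos": [0, 0, -0.04], "turn": 0, "gripper": 1}, {"delta_pos": [0, 0, 0], "turn": -9, "gripper": 1}, {"delta_pos": [0, 0, 0], "turn": 0, "gripper": 1}]}}

```text
time: 41.42
eef_pos: [0.5699, -0.1374, 0.1759]
orientation: [0.265, 3.122, 0.0]
force: [-0.2, 0.6, -0.8]
grip_width: 0.998
gripper_force: 0.0
```

Run:
```python
from h import *
tilt();plan((584.5,125.5,180,170.3,9))
```

```text
q [-0.2373  0.1515  0.1395  1.5504  0.0016 -0.068 ] toolz [ 8.5e-03 -4.0e-04 -1.0e+00] t 41.425 [ 569.9 -137.4  175.9] 170.3
now [ 569.9 -137.4  175.9] 170.3 t 41.425
turn 1 x -0.0  then 9 x [0.0033, 0.0291, -0.0005]
```

Call:
{"api": "play_rows", "payload": {"series": [{"delta_pos": [0.0032, 0.0292, 0], "turn": 0, "gripper": 1}, {"delta_pos": [0.0032, 0.0292, 0], "turn": 0, "gripper": 1}, {"delta_pos": [0.0032, 0.0292, 0], "turn": 0, "gripper": 1}, {"delta_pos": [0.0032, 0.0292, 0], "turn": 0, "gripper": 1}, {"delta_pos": [0.0032, 0.0292, 0], "turn": 0, "gripper": 1}, {"delta_pos": [0.0032, 0.0292, 0], "turn": 0, "gripper": 1}, {"delta_pos": [0.0032, 0.0292, 0], "turn": 0, "gripper": 1}, {"delta_pos": [0.0032, 0.0292, 0], "turn": 0, "gripper": 1}, {"delta_pos": [0.0032, 0.0292, 0], "turn": 0, "gripper": 1}, {"delta_pos": [0, 0, 0], "turn": 0, "gripper": 1}]}}

```text
time: 42.68
eef_pos: [0.585, 0.1281, 0.1745]
orientation: [0.265, 3.124, 0.0]
force: [-0.7, -0.3, -0.7]
grip_width: 0.999
gripper_force: 0.0
```

Run:
```python
from h import *
tilt();plan((585.5,125.6,60,170.3,3),(585.5,125.6,24,170.3,4))
im=get_image("top")
print("std",np.round(measure(im,"rack",(570,-137,-18.6),10),2),"tray",np.round(measure(im,"tray",(569,-137,-18.6)),2))
print("sam",np.round(measure(im,"rack",(462,332,21),10),2))
cv2.imwrite("pics/top6.png",np.hstack([cv2.resize(im["pixels"][y:y+100,x:x+100],None,fx=4,fy=4) for y,x in((185,115),(130,325))]))
P=cloud(im)
# stud-based: points above 56
z=P[...,2]*1000;n=np.hypot(P[...,0]*1000-570,P[...,1]*1000+137)<60
for lo in(58,60):
    m=n&(z>lo);print(lo,m.sum(),np.round(P[m]*1000).tolist()[:12])
```

```text
q [ 0.2164  0.1846  0.1745  1.5546 -0.0018  0.3858] toolz [ 6.3e-03 -5.0e-04 -1.0e+00] t 42.675 [585.  128.1 174.5] 170.29
now [585.  128.1 174.5] 170.29 t 42.675
turn 1 x -0.01  then 3 x [-0.0003, -0.0008, 0.0382]
turn 0 x -0.0  then 4 x [0.0, 0.0, 0.009]
std [ 5.6899e+02 -1.3634e+02 -1.8630e+01  3.0000e-02] tray [ 5.6912e+02 -1.3723e+02 -1.8700e+01  8.0000e-02]
sam [4.6246e+02 3.3247e+02 2.1120e+01 3.0000e-02]
58 34 [[605.0, -145.0, 67.0], [605.0, -148.0, 64.0], [605.0, -149.0, 66.0], [605.0, -142.0, 59.0], [604.0, -144.0, 62.0], [603.0, -145.0, 65.0], [604.0, -148.0, 61.0], [603.0, -149.0, 66.0], [604.0, -153.0, 61.0], [602.0, -144.0, 60.0], [601.0, -145.0, 64.0], [601.0, -148.0, 63.0]]
60 26 [[605.0, -145.0, 67.0], [605.0, -148.0, 64.0], [605.0, -149.0, 66.0], [604.0, -144.0, 62.0], [603.0, -145.0, 65.0], [604.0, -148.0, 61.0], [603.0, -149.0, 66.0], [604.0, -153.0, 61.0], [601.0, -145.0, 64.0], [601.0, -148.0, 63.0], [600.0, -149.0, 65.0], [602.0, -153.0, 60.0]]
```

View pics/top6.png

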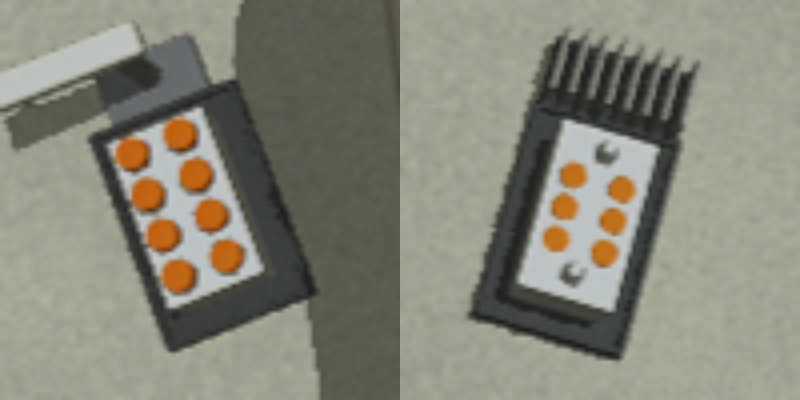

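Both racks look square and centred, at (190,210) and (590,215) in the crops, with about 1 mm error from the fits. Next I'll grip the cover by its bar.

Call:
{"api": "play_rows", "payload": {"series": [{"delta_pos": [-0.0005, -0.0022, 0.038], "turn": 0, "gripper": 1}, {"delta_pos": [0, 0, 0.038], "turn": 0, "gripper": 1}, {"delta_pos": [0, 0, 0.038], "turn": 0, "gripper": 1}, {"delta_pos": [0, 0, 0.02], "turn": 0, "gripper": 1}, {"delta_pos": [0, 0, 0.016], "turn": 0, "gripper": 1}, {"delta_pos": [0, 0, 0], "turn": 0, "gripper": 1}]}}

```text
time: 43.48
eef_pos: [0.586, 0.1235, 0.0245]
orientation: [0.266, 3.124, -0.0]
force: [0.1, 0.6, -0.2]
grip_width: 1.003
gripper_force: 0.0
```

Call:
{"api": "play_rows", "payload": {"series": [{"delta_pos": [0, 0, 0], "turn": 0, "gripper": 0.1}, {"delta_pos": [0, 0, 0], "turn": 0, "gripper": 0.1}, {"delta_pos": [0, 0, 0], "turn": 0, "gripper": 0.1}, {"delta_pos": [0, 0, 0], "turn": 0, "gripper": 0.1}, {"delta_pos": [0, 0, 0], "turn": 0, "gripper": 0.1}, {"delta_pos": [0, 0, 0], "turn": 0, "gripper": 0.1}, {"delta_pos": [0, 0, 0], "turn": 0, "gripper": 0.1}], "force": 50}}

```text
time: 44.35
eef_pos: [0.5871, 0.1244, 0.0263]
orientation: [0.263, 3.122, 0.001]
force: [0.6, 0.3, 4.8]
grip_width: 0.247
gripper_force: 50.3
```

Run:
```python
from h import *
tilt();s=state();print(s["force"],s["grip_width"],s["gripper_force"])
```

```text
q [ 0.2097  0.2139 -0.0785  1.2696 -0.0019  0.3781] toolz [ 9.e-03 -1.e-04 -1.e+00] t 44.35 [587.1 124.4  26.3] 170.35
[0.63873486 0.2807875  4.79794402] 0.24659999304026714 50.2861762046814
```

Call:
{"api": "play_rows", "payload": {"series": [{"delta_pos": [0, 0, -0.01], "turn": 0, "gripper": 0.1}, {"delta_pos": [0, 0, -0.03], "turn": 0, "gripper": 0.1}, {"delta_pos": [0, 0, -0.04], "turn": 0, "gripper": 0.1}, {"delta_pos": [0, 0, -0.04], "turn": 0, "gripper": 0.1}, {"delta_pos": [0, 0, -0.03], "turn": 0, "gripper": 0.1}, {"delta_pos": [0, 0, 0], "turn": 8.95, "gripper": 0.1}, {"delta_pos": [0, 0, 0], "turn": 0, "gripper": 0.1}]}}

```text
time: 45.22
eef_pos: [0.5854, 0.1243, 0.1759]
orientation: [0.505, 3.093, 0.001]
force: [-0.4, 0.6, -2.4]
grip_width: 0.243
gripper_force: 49.4
```

Run:
```python
from h import *
tilt();s=state();print(s["force"],s["grip_width"]);plan((570.2,-137.4,175,161.4,9))
```

```text
q [ 0.2102  0.1822  0.1743  1.5553 -0.002   0.534 ] toolz [ 7.8e-03 -4.0e-04 -1.0e+00] t 45.225 [585.4 124.3 175.9] 161.45
[-0.41091321  0.63342736 -2.4117644 ] 0.24304587582035805
now [585.4 124.3 175.9] 161.45 t 45.225
turn 1 x 0.05  then 9 x [-0.0077, -0.0281, 0.0001]
```

Call:
{"api": "play_rows", "payload": {"series": [{"delta_pos": [-0.0077, -0.0281, 0], "turn": 0, "gripper": 0.1}, {"delta_pos": [-0.0077, -0.0281, 0], "turn": 0, "gripper": 0.1}, {"delta_pos": [-0.0077, -0.0281, 0], "turn": 0, "gripper": 0.1}, {"delta_pos": [-0.0077, -0.0281, 0], "turn": 0, "gripper": 0.1}, {"delta_pos": [-0.0077, -0.0281, 0], "turn": 0, "gripper": 0.1}, {"delta_pos": [-0.0077, -0.0281, 0], "turn": 0, "gripper": 0.1}, {"delta_pos": [-0.0077, -0.0281, 0], "turn": 0, "gripper": 0.1}, {"delta_pos": [-0.0077, -0.0281, 0], "turn": 0, "gripper": 0.1}, {"delta_pos": [-0.0077, -0.0281, 0], "turn": 0, "gripper": 0.1}, {"delta_pos": [0, 0, 0.04], "turn": 0, "gripper": 0.1}, {"delta_pos": [0, 0, 0.03], "turn": 0, "gripper": 0.1}, {"delta_pos": [0, 0, 0], "turn": 0, "gripper": 0.1}, {"delta_pos": [0, 0, 0], "turn": 0, "gripper": 0.1}]}}

```text
time: 46.85
eef_pos: [0.5713, -0.1375, 0.1067]
orientation: [0.504, 3.092, 0.001]
force: [-0.5, 0.5, -0.4]
grip_width: 0.246
gripper_force: 49.4
```

Run:
```python
from h import *
tilt();s=state();print(s["force"],s["grip_width"]);plan((571.2,-137.4,92,161.4,3))
im=get_image("top");print("cover",np.round(measure(im,"cover",(571,-137,-18.6),pose()[0][2]-26.3),2))
cv2.imwrite("pics/top7.png",cv2.resize(im["pixels"][130:230,325:425],None,fx=5,fy=5))
```

```text
q [-0.2369  0.1563  0.0118  1.4178  0.0016  0.0861] toolz [ 8.6e-03 -4.0e-04 -1.0e+00] t 46.85 [ 571.3 -137.5  106.7] 161.49
[-0.4600284   0.48632135 -0.37141846] 0.24624371166728815
now [ 571.3 -137.5  106.7] 161.49 t 46.85
turn 1 x 0.09  then 3 x [0.0, 0.0, 0.0049]
cover [ 5.8399e+02 -1.5923e+02 -2.6900e+01  5.0000e-01]
```

View pics/top7.png

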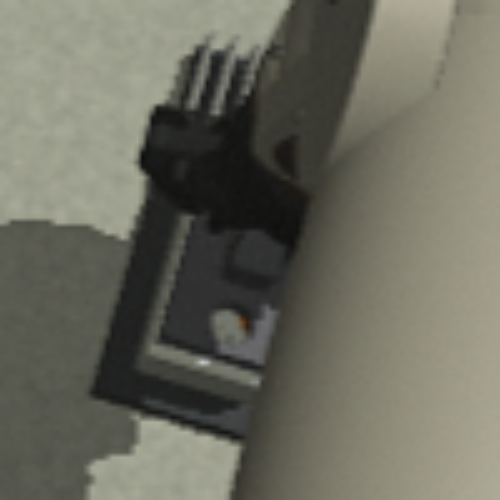

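The cover's near hole (228,328) shows the stud region beneath it, so it is aligned. I'll lower it slowly and watch the force.

Call:
{"api": "play_rows", "payload": {"series": [{"delta_pos": [0, 0, 0.007], "turn": 0.1, "gripper": 0.1}, {"delta_pos": [0, 0, 0.007], "turn": 0, "gripper": 0.1}, {"delta_pos": [0, 0, 0.004], "turn": 0, "gripper": 0.1}, {"delta_pos": [0, 0, 0.004], "turn": 0, "gripper": 0.1}, {"delta_pos": [0, 0, 0], "turn": 0, "gripper": 0.1}]}}

```text
time: 47.52
eef_pos: [0.571, -0.1374, 0.0832]
orientation: [0.509, 3.093, 0.002]
force: [0.2, 0.5, -1.3]
grip_width: 0.247
gripper_force: 49.4
```

Call:
{"api": "play_rows", "payload": {"series": [{"delta_pos": [0, 0, 0.003], "turn": 0, "gripper": 0.1}, {"delta_pos": [0, 0, 0.002], "turn": 0, "gripper": 0.1}, {"delta_pos": [0, 0, 0.0015], "turn": 0, "gripper": 0.1}, {"delta_pos": [0, 0, 0], "turn": 0, "gripper": 0.1}]}}

```text
time: 48.02
eef_pos: [0.5712, -0.1375, 0.0769]
orientation: [0.509, 3.092, 0.002]
force: [0.7, -0.0, -0.3]
grip_width: 0.25
gripper_force: 49.4
```

Call:
{"api": "play_rows", "payload": {"series": [{"delta_pos": [0, 0, 0.001], "turn": 0, "gripper": 0.1}, {"delta_pos": [0, 0, 0.001], "turn": 0, "gripper": 0.1}, {"delta_pos": [0, 0, 0], "turn": 0, "gripper": 0.1}]}}

```text
time: 48.4
eef_pos: [0.5714, -0.1375, 0.0763]
orientation: [0.509, 3.091, 0.001]
force: [-3.4, 0.6, 6.6]
grip_width: 0.245
gripper_force: 50.4
```

Contact came at the expected height of 76.3 mm. I'll press a little more, then release and look.

Call:
{"api": "play_rows", "payload": {"series": [{"delta_pos": [0, 0, 0.0007], "turn": 0, "gripper": 0.1}, {"delta_pos": [0, 0, 0], "turn": 0, "gripper": 0.1}]}}

```text
time: 48.65
eef_pos: [0.5714, -0.1375, 0.0762]
orientation: [0.509, 3.091, 0.001]
force: [-4.9, 2.3, 11.7]
grip_width: 0.247
gripper_force: 51.1
```

Call:
{"api": "play_rows", "payload": {"series": [{"delta_pos": [0, 0, 0], "turn": 0, "gripper": 1}, {"delta_pos": [0, 0, 0], "turn": 0, "gripper": 1}, {"delta_pos": [0, 0, 0], "turn": 0, "gripper": 1}, {"delta_pos": [0, 0, 0], "turn": 0, "gripper": 1}, {"delta_pos": [0, 0, 0], "turn": 0, "gripper": 1}, {"delta_pos": [0, 0, -0.02], "turn": 0, "gripper": 1}, {"delta_pos": [0, 0, -0.04], "turn": 0, "gripper": 1}, {"delta_pos": [0, 0, -0.05], "turn": 0, "gripper": 1}, {"delta_pos": [-0.0077, 0.02, 0], "turn": 0, "gripper": 1}, {"delta_pos": [0, 0.03, 0], "turn": 0, "gripper": 1}, {"delta_pos": [0, 0.03, 0], "turn": 0, "gripper": 1}, {"delta_pos": [0, 0.03, 0], "turn": 0, "gripper": 1}, {"delta_pos": [0, 0.03, 0], "turn": 0, "gripper": 1}, {"delta_pos": [0, 0.03, 0], "turn": 0, "gripper": 1}, {"delta_pos": [0, 0, 0], "turn": 0, "gripper": 1}]}}

```text
time: 50.52
eef_pos: [0.6325, 0.0232, 0.1835]
orientation: [0.505, 3.094, 0.001]
force: [-0.1, -0.0, -0.8]
grip_width: 0.999
gripper_force: 0.0
```

Run:
```python
from h import *
tilt()
for c in("top","side"):
    im=get_image(c);P=cloud(im)
    if c=="top":
        print("cover",np.round(measure(im,"cover",(570,-137,-18.6),50),2),"tray",np.round(measure(im,"tray",(569,-137,-18.6)),2),"sam",np.round(measure(im,"rack",(462,332,21),10),2))
        X=P*1000-np.array([570,-137,0]);a=np.radians(-18.6);lx=X[...,0]*np.cos(a)+X[...,1]*np.sin(a);ly=-X[...,0]*np.sin(a)+X[...,1]*np.cos(a)
        for l,h in((-48,-40),(-30,-24),(24,30),(40,48)):
            m=(lx>l)&(lx<h)&(abs(ly)<25)&(abs(X[...,2]-66)<8);print("z",l,np.round(np.median(X[m][:,2]),1),m.sum())
        A=im["pixels"][130:230,325:425]
    else: B=im["pixels"][130:230,270:370]
cv2.imwrite("pics/end.png",np.hstack([cv2.resize(i,None,fx=4,fy=4) for i in(A,B)]))
```

```text
q [ 3.6800e-02  2.7060e-01  2.9350e-01  1.5873e+00 -3.0000e-04  3.6050e-01] toolz [ 6.5e-03 -1.0e-04 -1.0e+00] t 50.525 [632.5  23.2 183.5] 161.45
cover [ 5.5317e+02 -1.1820e+02 -2.2220e+01  4.7000e-01] tray [ 5.8129e+02 -1.4163e+02 -1.8580e+01  1.2000e-01] sam [4.6258e+02 3.3252e+02 2.1170e+01 3.0000e-02]
z -48 nan 0
z -30 68.8 2
z 24 65.8 17
z 40 64.9 47
  return _methods._mean(a, axis=axis, dtype=dtype,
  ret = ret.dtype.type(ret / rcount)
```

View pics/end.png

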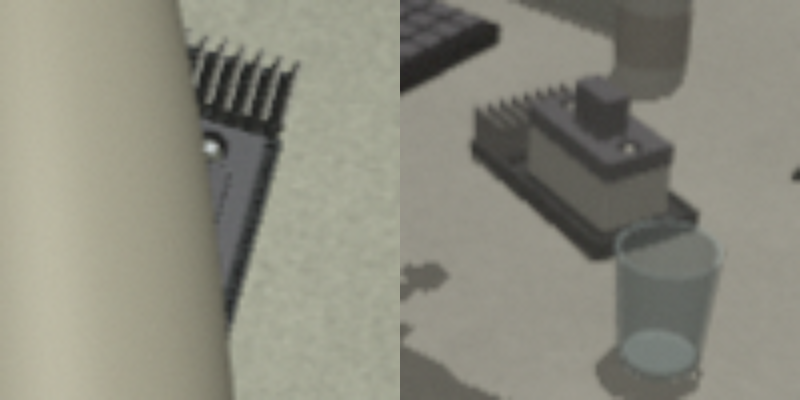

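The cover looks flush from the side (600,130), but the arm hides it from above. I'll move clear for a final check.

Call:
{"api": "play_rows", "payload": {"series": [{"delta_pos": [0.01, 0.035, 0], "turn": 0, "gripper": 1}, {"delta_pos": [0.01, 0.035, 0], "turn": 0, "gripper": 1}, {"delta_pos": [0.01, 0.035, 0], "turn": 0, "gripper": 1}, {"delta_pos": [0.01, 0.035, 0], "turn": 0, "gripper": 1}, {"delta_pos": [0.01, 0.03, 0], "turn": 0, "gripper": 1}, {"delta_pos": [0, 0, 0], "turn": 0, "gripper": 1}, {"delta_pos": [0, 0, 0], "turn": 0, "gripper": 1}]}}

```text
time: 51.5
eef_pos: [0.6394, 0.197, 0.1847]
orientation: [0.51, 3.092, 0.001]
force: [-0.4, -0.1, 0.8]
grip_width: 1.003
gripper_force: 0.0
```

Run:
```python
from h import *
tilt()
im=get_image("top");P=cloud(im)
print("cover",np.round(measure(im,"cover",(570,-137,-18.6),50),2),"tray",np.round(measure(im,"tray",(569,-137,-18.6)),2),"sam",np.round(measure(im,"rack",(462,332,21),10),2))
X=P*1000-np.array([570,-137,0]);a=np.radians(-18.6);lx=X[...,0]*np.cos(a)+X[...,1]*np.sin(a);ly=-X[...,0]*np.sin(a)+X[...,1]*np.cos(a)
for l,h in((-48,-40),(-30,-24),(24,30),(40,48)):
    m=(lx>l)&(lx<h)&(abs(ly)<25)&(abs(X[...,2]-66)<10);print("z",l,np.round(np.median(X[m][:,2]),1),m.sum())
for s in(-1,1):
    m=(abs(lx)<45)&(ly*s>14)&(ly*s<25)&(abs(X[...,2]-66)<10);print("zy",s,np.round(np.median(X[m][:,2]),1))
```

```text
q [ 0.3001  0.3642  0.4131  1.6126 -0.0029  0.6273] toolz [ 7.7e-03 -7.0e-04 -1.0e+00] t 51.5 [639.4 197.  184.7] 161.25
cover [ 5.6931e+02 -1.3652e+02 -1.8540e+01  8.0000e-02] tray [ 5.692e+02 -1.372e+02 -1.876e+01  9.000e-02] sam [4.6251e+02 3.3246e+02 2.1150e+01 9.0000e-02]
z -48 65.7 75
z -30 65.5 64
z 24 66.0 39
z 40 65.6 82
zy -1 65.9
zy 1 65.8
```

The cover is flush and level, with its top at 66 mm as expected, and both racks are in place. Handing in.

```bash
python3 -c "from h import *;print(ticket.sign_off())"
```

```text
the job is handed in; nothing more can be done
None
```

The racks are swapped, each within about 1 mm of centre and square in its new tray, and the cover was then pressed down flush over the studs; I handed the job in at about 52 s, and the bottle, jar and beaker were never touched.

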